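Press three plaster ornaments home on a picture frame

TASK

The glue is on: with the fingertips, press three plaster ornaments lightly down on their pins until each sits fully home on its felt pad on the gilded frame, in this order: first the shell, then the leaf, then the round rosette. Do not touch the plain oval ornament, do not pull any ornament up, and leave everything else on the bench where it stands. Press gently, the plaster cracks under a hard push (20 N), and finish with the hand clear.

Things in the scene. Friction and masses are not known exactly. Their poses are not given: they have to be found in the camera images.
- frame: small gilded picture frame lying face up, fixed; outer 330 x 410 mm, moulding 92 mm wide, flat face 30 mm above the bench, rims to 34 mm, opening 146 x 226 mm. Origin on the bench at its centre, x along its 330 mm side, y along its 410 mm side. An ornament stands near the middle of each side, about 119 mm (x) or 159 mm (y) from the centre; which is where changes
- shell_top (a point): top centre of the scallop-shell ornament: a fan of seven ribs spreading from a small square hinge, about 70 x 78 mm; bare plaster like the others, 18 mm thick. It stands on a guide pin over a felt pad; this point (its highest part, where to press) is 64 to 66 mm above the bench at the start and 56 mm when home
- shell (a joint): how far the shell has been pushed down on its pin, m: starts at 0 to 0.002, home on its felt pad at 0.010. It starts to move at about 2.5 N and takes about 5 N at 0.010. It stays where it is left, but pushed further into the soft felt (7 N at 0.018, the hard stop) it comes back to about 0.011 when let go. Negative = pulled up
- shell_seat: fixed pin seat that carries the shell (the shell counts as part of it); origin on the frame's flat face, 30 mm above the bench, right under shell_top; z up, x is the ornament's own x axis (from hinge to fan)
- leaf_top (a point): top centre of the lobed leaf ornament, long and narrow, about 95 x 48 mm, with a raised midrib and a short stem; bare plaster like the others, 18 mm thick. It stands on a guide pin over a felt pad; this point (its highest part, where to press) is 64 to 66 mm above the bench at the start and 56 mm when home
- leaf (a joint): how far the leaf has been pushed down on its pin, m: starts at 0 to 0.002, home on its felt pad at 0.010. It starts to move at about 2.5 N and takes about 5 N at 0.010. It stays where it is left, but pushed further into the soft felt (7 N at 0.018, the hard stop) it comes back to about 0.011 when let go. Negative = pulled up
- leaf_seat: fixed pin seat that carries the leaf (the leaf counts as part of it); origin on the frame's flat face, 30 mm above the bench, right under leaf_top; z up, x is the ornament's own x axis (from stem to tip)
- rosette_top (a point): top centre of the round flower ornament (rosette), 66 mm across: eight petals round a raised flat centre of 26 mm; bare plaster like the others, 18 mm thick. It stands on a guide pin over a felt pad; this point (its highest part, where to press) is 64 to 66 mm above the bench at the start and 56 mm when home
- rosette (a joint): how far the rosette has been pushed down on its pin, m: starts at 0 to 0.002, home on its felt pad at 0.010. It starts to move at about 2.5 N and takes about 5 N at 0.010. It stays where it is left, but pushed further into the soft felt (7 N at 0.018, the hard stop) it comes back to about 0.011 when let go. Negative = pulled up
- rosette_seat: fixed pin seat that carries the rosette (the rosette counts as part of it); origin on the frame's flat face, 30 mm above the bench, right under rosette_top; z up, x is the ornament's own x axis (any petal)
- oval_top (a point): top centre of the plain smooth oval ornament, 72 x 44 mm, no pattern; NOT to be touched; bare plaster like the others, 18 mm thick. It stands on a guide pin over a felt pad; this point (its highest part, where to press) is 64 to 66 mm above the bench at the start and 56 mm when home
- oval (a joint): how far the oval has been pushed down on its pin, m: starts at 0 to 0.002, home on its felt pad at 0.010. It starts to move at about 2.5 N and takes about 5 N at 0.010. It stays where it is left, but pushed further into the soft felt (7 N at 0.018, the hard stop) it comes back to about 0.011 when let go. Negative = pulled up
- oval_seat: fixed pin seat that carries the oval (the oval counts as part of it); origin on the frame's flat face, 30 mm above the bench, right under oval_top; z up, x is the ornament's own x axis (along its length)
- jar: bystander: glass jar with steel cap, 52 mm across, 62 mm high, standing on the bench in the frame's opening; origin at its underside
- weight: bystander: dark steel knobbed weight, 36 mm across, 40 mm high, standing on the bench in the frame's opening; origin at its underside
- spool: bystander: wooden spool, 34 mm across, 30 mm high, standing on a corner of the frame (its top 60 mm above the bench); origin at its underside
- can: bystander: metal can, 84 mm across, 110 mm high, left of the frame; origin at its underside
- cup: bystander: white cup, 76 mm across, 85 mm high, left of the frame; origin at its underside
- mallet: bystander: wooden hammer lying right of the frame, under 50 mm high; origin at its underside or axis
- offcut: bystander: gilded block 140 x 50 x 30 mm lying on the right, nearer the robot; origin at its underside

How it is judged:
By the outcome, as a careful person would: the job done as asked, in the order asked, and still so for the second after the job is handed in, with the robot touching nothing.
It also fails if it takes over 51 s, if anything falls off the work surface, if the arm or the gripper's body presses on something with over 40 N, if the wrist force passes 120 N, or if a joint passes its speed limit or range.

ROBOT

A 6-joint arm with a two-finger parallel gripper is mounted at the origin on the work surface. World frame = base frame: x ahead of the robot, y to its left, z up, the work surface at z = 0. Lengths are in m, angles in rad, forces in N, time in s.
With the tool pointing down it reaches from about 0.3 to 0.825 m from the base axis. Payload 5.4 kg.
Tool frame: the origin (TCP) lies between the finger pads; the fingertips stand 8 mm ahead of it and the grasp point (between the pads) lies 11 mm behind it (manip.tcp_to_tips is the distance from the TCP to the fingertips, in m); z points along the fingers, y is the line along which they close (so a half turn about z gives the same grasp; the last joint's range is limited). The gripper opens to 92 mm and grips with 3 to 60 N. Pads are 20 mm wide; open, the fingers measure 128 mm over their backs; the gripper's body (75 mm by 189 mm) begins 69 mm behind the grasp point.
Start: joints at [-1.387, 0.158, 1.597, -0, 1.386, -0.21], TCP at [0.221, -0.531, 0.184] pointing down, gripper open.
Joint ranges: [-2.91, 2.91], [-0.94, 2.29], [0.18, 2.7], [-1.29, 4.43], [0.17, 2.64], [-3, 3]. Speed limits (rad/s): [2.57, 2.57, 3.14, 3.14, 3.14, 3.14].

INTERFACE

Orientations are given as a 3x3 rotation matrix whose columns are the frame's x, y, z axes.
In Python, from station import manip gives the robot as it stands.
- The arm moves only by the tool play_rows, never from a script. Its argument "plan" is a list of rows, each a list of 6 numbers: the shift along the tool's x, y, z in units of 40 mm (1.0 is 40 mm), then the turn, a rotation vector about the tool's x, y, z in rad. In form: [[x, y, z, ax, ay, az], ...]. A call has exactly 8 rows; each row shifts and turns the commanded pose from where the row before left it, along the tool's axes as they then stand; what a row does not reach is not made up. A row lasts 1/8 s, in which the tool goes at most 62.5 mm and 10.7 degrees, less where a joint would pass 70% of its speed; a pose out of reach is approached as far as the arm can. A call is refused whole if a number of a shift passes 1 or a number of a turn 0.188, either way. A call with a gripper value outside its range is refused whole. "fingers" is the finger opening in mm, from 0 to 91.9, set as the call begins (left out, the last holds). The fingers move at their own pace and stop on an object; "newtons" is the grip in N (left out, the last holds). Time passes only in rows, so rows that do not move let the fingers close, or fill a call up. It gives the time, the measured TCP pose, the force, the opening and the grip force at its end, in the units of the state.
- manip.read_state(): the state, without advancing time (a new reading comes with each control period).
- manip.snapshot(name): name is "side" or "top" or "wrist"; returns a dict with "color" (384x512x3 uint8, red, green, blue), "fov_y" (degrees; the focal length in pixels is half the picture's height over the tangent of half this angle, whatever the lens; pixels are square), "cx", "cy" (the principal point, pixels), "eye" and "rotation" of the camera in the world; the wrist camera has in their place "hand_eye" (4x4, takes a point from camera to tool coordinates, whose origin is the TCP and whose axes are the flange's). Camera axes: x right, y down, z forward; pixel columns grow to the right and rows downward; lengths in m; the calibration is good to about 2 mm. A picture is of the moment at which its call begins: read the wrist's pose just before it. There is no depth.
- manip.finish_job(): hands the job in; it is judged then, once.
Trained networks look in the newest picture that a camera, given by its name, has taken for a name from the list of things; names that differ only in an ending like _2 or _b are one class to them, and where a whole thing is asked for, a point or a joint stands for the part that bears it (a point fixed in the world has none). Each returns a list of dicts, best first, with "conf" (0 to 1); they miss things now and then, are a little off and sometimes report something else, mostly with a low value. They report only what shows in the picture. A call takes as long as a camera call.
- manip.recognise(camera, thing): "box" ([left, top, right, bottom] in pixels, round what is visible of it).
- manip.cut_out(camera, thing): "pixels" (384x512 bool, what is visible of it) and "box" ([left, top, right, bottom] in pixels, round what is visible of it).
- manip.place_of(camera, thing): "centre" ([column, row] in pixels: a listed point, or the origin of a listed thing).
The state is a dict: "time_s": time; "qpos": joint angles; "joint_velocities": joint speeds; "joint_torque": joint torques, N m; "tcp_pos": TCP position; "tcp_rot": TCP orientation; "contact_force": force on the tool from outside, world axes, zero at the start; "wrist_torque": the same for the moment, N m; "width": finger opening in m; "grip_force": force on a finger pad.
Only numpy, scipy, OpenCV 4.12 (cv2) and the standard library are available. Lean on these libraries where they do the work, as an engineer would, in place of code of your own. Each camera call takes 0.05 s, during which the arm holds its last target. There are 200 camera calls.

## Working session

There is one attempt and no reset: what is moved stays moved. The work goes in short steps, Python scripts to look and compute and a tool call to move; the robot and the scene stay as the last step left them, time stands still between calls to the robot, and variables do not carry over. Pictures are saved under pics/ and viewed, at most 13 in all, crops included, and the job is handed in when it is done.

Besides the shell and the picture viewer there is one more tool, called after ">>>" as name(argument=value, ...) on one line, values as JSON. play_rows: Moves the arm, as the interface text tells. Its arguments: {"type":"object","properties":{"plan":{"type":"array","items":{"type":"array","items":{"type":"number"}}},"fingers":{"type":"number"},"newtons":{"type":"number"}},"required":["plan"]}

```bash
mkdir -p pics; cat > h.py <<'E'
import numpy as np, cv2
from station import manip
def ray(s,px):
    f=s["color"].shape[0]/2/np.tan(np.radians(s["fov_y"])/2)
    d=np.array([(px[0]-s["cx"])/f,(px[1]-s["cy"])/f,1.0])
    if "eye" in s: return np.array(s["eye"]),np.array(s["rotation"])@d
    H=np.array(s["hand_eye"]);st=s["st"];R=np.array(st["tcp_rot"]);p=np.array(st["tcp_pos"])
    return p+R@H[:3,3],R@H[:3,:3]@d
def atz(s,px,z):
    o,d=ray(s,px); return o+d*(z-o[2])/d[2]
def snap(n):
    st=manip.read_state(); s=manip.snapshot(n); s["st"]=st; return s
E
python3 - <<'E'
from h import *
st=manip.read_state();print(st["time_s"],st["tcp_pos"],np.round(st["tcp_rot"],3),manip.tcp_to_tips,st["contact_force"])
ims=[]
for n in("top","side"):
    s=snap(n);ims.append(s["color"]);print(n,s["fov_y"],s["eye"],np.round(s["rotation"],3).tolist())
    for t,z in [("shell_top",.065),("leaf_top",.065),("rosette_top",.065),("oval_top",.065),("frame",0),("jar",0),("weight",0),("spool",.03),("can",0),("cup",0)]:
        for r in manip.place_of(n,t)[:2]: print(t,round(r["conf"],2),np.round(r["centre"],1),np.round(atz(s,r["centre"],z),4))
    cv2.imwrite(f"pics/{n}.png",cv2.resize(s["color"][:,:,::-1],(800,600)))
E
```

```text
0.0 [ 0.22046298 -0.53031423  0.18262769] [[ 0.923  0.384 -0.   ]
 [ 0.384 -0.923  0.002]
 [ 0.    -0.002 -1.   ]] 0.008 [ 0.64042396 -0.01052299  0.06066832]
top 42.08902395522412 [1.22167549e-01 6.30829949e-04 1.75861497e+00] [[0.017, -0.977, 0.212], [-1.0, -0.016, 0.008], [-0.004, -0.213, -0.977]]
shell_top 0.79 [216.4 173.1] [0.565  0.1469 0.065 ]
leaf_top 0.66 [307.6 177.2] [ 0.5554 -0.1727  0.065 ]
leaf_top 0.54 [308.1 179.7] [ 0.5464 -0.1744  0.065 ]
rosette_top 0.75 [261.4 211.6] [ 0.4305 -0.0128  0.065 ]
rosette_top 0.17 [221.4 146.9] [0.6613 0.1323 0.065 ]
oval_top 0.68 [263.9 142.3] [ 0.6808 -0.0182  0.065 ]
oval_top 0.36 [250.1 186.3] [0.5194 0.0278 0.065 ]
frame 0.17 [276.  191.9] [ 0.5154 -0.065   0.    ]
jar 0.73 [309.6 178.4] [ 0.5676 -0.1866  0.    ]
jar 0.47 [250.8 188.9] [0.525  0.0261 0.    ]
weight 0.56 [139.8 172. ] [0.5817 0.4319 0.    ]
weight 0.51 [276.  191.8] [ 0.5158 -0.065   0.    ]
spool 0.65 [221.3 144.1] [0.683  0.1357 0.03  ]
spool 0.61 [278.1 191.7] [ 0.5096 -0.0714  0.03  ]
can 0.9 [140.  171.7] [0.5828 0.4313 0.    ]
cup 0.81 [126.9 234.8] [0.3509 
[... 253 characters left out ...]
ll_top 0.46 [275.4 215.9] [ 0.5226 -0.1486  0.065 ]
leaf_top 0.59 [292.3 221.3] [ 0.5632 -0.1763  0.065 ]
leaf_top 0.18 [267.9 201.7] [ 0.5109 -0.0836  0.065 ]
rosette_top 0.56 [237.8 191.2] [ 0.4322 -0.0237  0.065 ]
oval_top 0.58 [322.2 189.5] [ 0.6725 -0.0439  0.065 ]
jar 0.67 [269.5 200.5] [0.5281 0.0088 0.    ]
jar 0.22 [292.3 230.7] [ 0.5722 -0.1377  0.    ]
weight 0.56 [320.2 189.5] [0.6914 0.0471 0.    ]
weight 0.52 [269.8 213.9] [ 0.5204 -0.056   0.    ]
spool 0.67 [307.6 164.3] [0.6705 0.1494 0.03  ]
spool 0.59 [279.2 157.3] [0.5858 0.2036 0.03  ]
can 0.66 [268.6 134.1] [0.579 0.422 0.   ]
cup 0.66 [205.3 135.1] [0.3446 0.4428 0.    ]
cup 0.58 [290.5 225.3] [ 0.5712 -0.1141  0.    ]
```

```bash
python3 - <<'E'
import cv2
a=cv2.imread("pics/top.png")[150:400,280:530]
b=cv2.imread("pics/side.png")[180:400,330:550]
import numpy as np
a=cv2.resize(a,(400,400),interpolation=3);b=cv2.resize(b,(400,400),interpolation=3)
cv2.imwrite("pics/c1.png",np.hstack([a,b]))
E
```

```text
(no output)
```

View pics/c1.png

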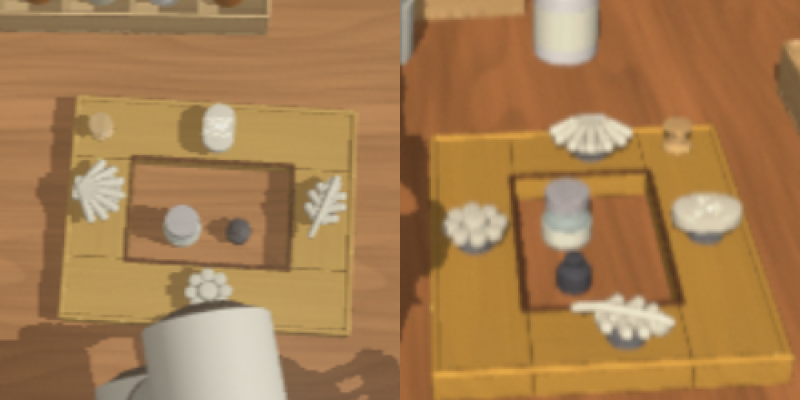

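View pics/top.png

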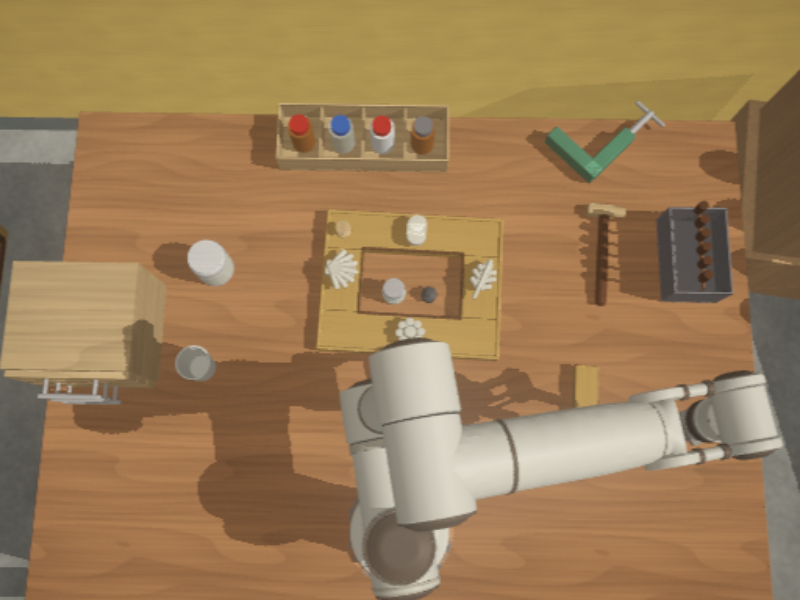

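The pictures show the shell on the left (top view 341,268 in 800x600), the leaf on the right (483,278), the rosette nearest the robot (410,330) and the oval farthest (416,230). The networks agree. I'll go above the frame with the fingers closed for a wrist view.

>>> play_rows(plan=[[0.69,-0.52,-0.23,0,0,0],[0.69,-0.52,-0.23,0,0,0],[0.69,-0.52,-0.23,0,0,0],[0.69,-0.52,-0.23,0,0,0],[0.69,-0.52,-0.23,0,0,0],[0.69,-0.52,-0.23,0,0,0],[0.69,-0.52,-0.23,0,0,0],[0.69,-0.52,-0.23,0,0,0]], fingers=0)

```text
time_s: 2.1
tcp_pos: [0.3611, -0.2916, 0.2576]
tcp_rot: [[0.924, 0.384, 0.0], [0.384, -0.924, -0.0], [0.0, 0.0, -1.0]]
contact_force: [0.0, -0.3, 0.2]
width: 0.0139
grip_force: 0.0
```

>>> play_rows(plan=[[0.69,-0.52,-0.23,0,0,0],[0.69,-0.52,-0.23,0,0,0],[0.69,-0.52,-0.23,0,0,0],[0.69,-0.52,-0.23,0,0,0],[0.69,-0.52,-0.23,0,0,0],[0.69,-0.52,-0.23,0,0,0],[0.69,-0.52,-0.23,0,0,0],[0.69,-0.52,-0.23,0,0,0]])

```text
time_s: 3.1
tcp_pos: [0.5012, -0.0532, 0.3312]
tcp_rot: [[0.923, 0.384, 0.0], [0.384, -0.923, -0.0], [0.0, 0.0, -1.0]]
contact_force: [-0.1, -1.1, -0.0]
width: 0.0002
grip_force: 0.0
```

```bash
cat >> h.py <<'E'
def look(name):
    s=snap("wrist")
    st=s["st"];print(st["time_s"],st["tcp_pos"],np.round(st["tcp_rot"],3).tolist(),st["width"],st["contact_force"])
    print(np.round(s["hand_eye"],3).tolist(),s["fov_y"])
    c=np.ascontiguousarray(s["color"][:,:,::-1])
    for t,z in [("shell_top",.065),("leaf_top",.065),("rosette_top",.065),("oval_top",.065),("shell_seat",.03),("leaf_seat",.03),("rosette_seat",.03),("oval_seat",.03),("frame",0)]:
        for r in manip.place_of("wrist",t)[:1]:
            print(t,round(r["conf"],2),np.round(r["centre"],1),np.round(atz(s,r["centre"],z),4))
            cv2.circle(c,tuple(int(round(v)) for v in r["centre"]),3,(0,0,255) if "top" in t else (255,0,0),-1)
    cv2.imwrite(f"pics/{name}.png",cv2.resize(c,(800,600)))
E
python3 -c "
from h import *
look('w1')"
```

```text
3.1 [ 0.50118219 -0.05316878  0.33120388] [[0.923, 0.384, 0.0], [0.384, -0.923, -0.0], [0.0, 0.0, -1.0]] 0.00021163261190684175 [-0.13235834 -1.07327502 -0.02136289]
[[-0.001, -0.963, -0.271, 0.076], [1.0, -0.001, -0.002, -0.0], [0.002, -0.271, 0.963, -0.2], [0.0, 0.0, 0.0, 1.0]] 60.16582092299436
shell_top 0.87 [144.6  57.3] [0.5724 0.1373 0.065 ]
leaf_top 0.91 [357.2 158.1] [ 0.5608 -0.1792  0.065 ]
rosette_top 0.73 [219.6 198.3] [ 0.4313 -0.0206  0.065 ]
oval_top 0.75 [290.4  36.7] [ 0.6675 -0.0285  0.065 ]
shell_seat 0.94 [154.1  60.4] [0.5737 0.1358 0.03  ]
leaf_seat 0.9 [344.5 156.4] [ 0.5549 -0.1719  0.03  ]
rosette_seat 0.96 [217.9 192.6] [ 0.4284 -0.0146  0.03  ]
oval_seat 0.97 [284.7  41.4] [ 0.6663 -0.024   0.03  ]
frame 0.74 [346.  154.1] [ 0.5581 -0.1813  0.    ]
```

View pics/w1.png

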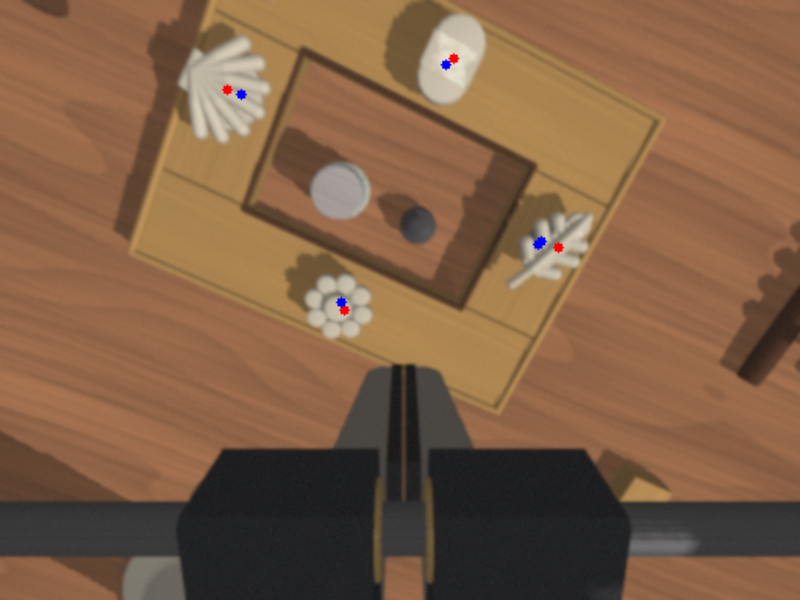

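The wrist view shows all four (800x600 pixels): shell (228,90), oval (453,58), leaf (558,247) and rosette (343,308). The shell's top and seat points agree on about (0.573, 0.137). I'll move closer to the shell for one more check.

>>> play_rows(plan=[[0.28,-0.46,0.5,0,0,0],[0.28,-0.46,0.5,0,0,0],[0.28,-0.46,0.5,0,0,0],[0.28,-0.46,0.5,0,0,0],[0.28,-0.46,0.5,0,0,0],[0.28,-0.46,0.5,0,0,0],[0.28,-0.46,0.5,0,0,0],[0.28,-0.46,0.5,0,0,0]])

```text
time_s: 4.6
tcp_pos: [0.527, 0.1163, 0.1701]
tcp_rot: [[0.924, 0.383, 0.0], [0.383, -0.924, -0.0], [0.0, 0.0, -1.0]]
contact_force: [0.1, 0.3, 0.4]
width: 0.0003
grip_force: 0.0
```

```bash
python3 -c "
from h import *
look('w2')"
```

```text
4.6 [0.52699708 0.11625582 0.17013692] [[0.924, 0.383, 0.0], [0.383, -0.924, -0.0], [0.0, 0.0, -1.0]] 0.0002674851882273066 [0.12858717 0.29119193 0.41249911]
[[-0.001, -0.963, -0.271, 0.076], [1.0, -0.001, -0.002, -0.0], [0.002, -0.271, 0.963, -0.2], [0.0, 0.0, 0.0, 1.0]] 60.16582092299436
shell_top 0.76 [252.4 139.2] [0.5691 0.1398 0.065 ]
rosette_top 0.55 [291.4  32.4] [0.6635 0.143  0.065 ]
oval_top 0.6 [469.2 106.9] [ 0.6687 -0.0271  0.065 ]
shell_seat 0.96 [253.3 136.9] [0.5684 0.1392 0.03  ]
rosette_seat 0.47 [253.3 134.8] [0.5703 0.14   0.03  ]
oval_seat 0.91 [445.9 110.2] [ 0.6654 -0.0273  0.03  ]
```

View pics/w2.png

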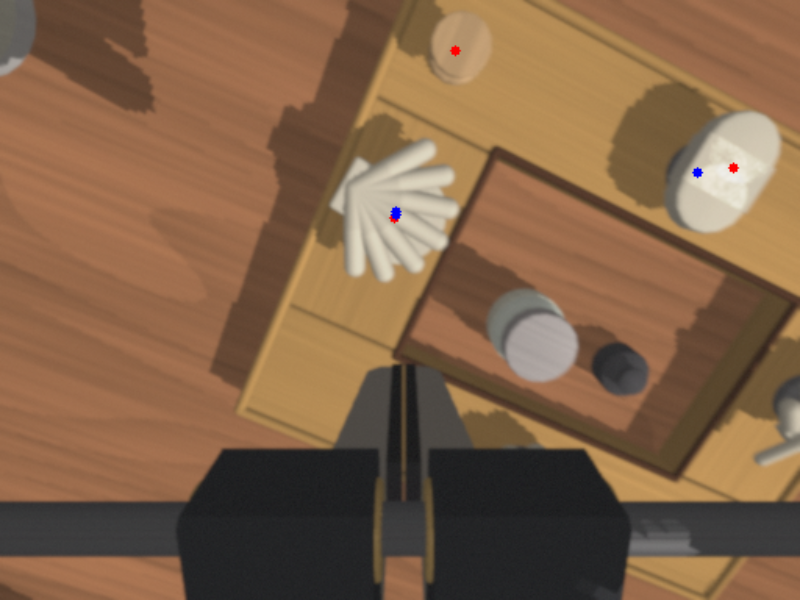

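The close view puts the shell at about (396,214), which is (0.569, 0.1395), and there is clear space around it. I'll hover above it, then press slowly.

>>> play_rows(plan=[[0.2,-0.022,0.25,0,0,0],[0.2,-0.022,0.25,0,0,0],[0.2,-0.023,0.25,0,0,0],[0.2,-0.023,0.25,0,0,0],[0.2,-0.023,0.25,0,0,0],[0.19,-0.022,0.25,0,0,0],[0,0,0.25,0,0,0],[0,0,0.25,0,0,0]])

```text
time_s: 6.1
tcp_pos: [0.5687, 0.1393, 0.0901]
tcp_rot: [[0.923, 0.384, -0.0], [0.384, -0.923, -0.0], [-0.0, -0.0, -1.0]]
contact_force: [-0.7, 0.2, -0.2]
width: 0.0006
grip_force: 0.0
```

>>> play_rows(plan=[[0,0,0.2,0,0,0],[0,0,0.1,0,0,0],[0,0,0.07,0,0,0],[0,0,0.07,0,0,0],[0,0,0.06,0,0,0],[0,0,0.05,0,0,0],[0,0,0,0,0,0],[0,0,0,0,0,0]])

```text
time_s: 7.1
tcp_pos: [0.5689, 0.1393, 0.0689]
tcp_rot: [[0.923, 0.384, 0.0], [0.384, -0.923, 0.0], [0.0, 0.0, -1.0]]
contact_force: [-0.1, 0.8, 0.6]
width: 0.0007
grip_force: 0.0
```

>>> play_rows(plan=[[0,0,0.04,0,0,0],[0,0,0.04,0,0,0],[0,0,0.04,0,0,0],[0,0,0,0,0,0],[0,0,0,0,0,0],[0,0,0,0,0,0],[0,0,0,0,0,0],[0,0,0,0,0,0]])

```text
time_s: 8.1
tcp_pos: [0.5689, 0.1394, 0.064]
tcp_rot: [[0.923, 0.384, 0.0], [0.384, -0.923, 0.0], [0.0, 0.0, -1.0]]
contact_force: [0.2, -0.3, -0.3]
width: 0.0001
grip_force: 0.0
```

```bash
python3 -c "
from h import *
s=snap('wrist');st=s['st'];print(st['time_s'],st['tcp_pos'],st['contact_force'],st['wrist_torque'])
cv2.imwrite('pics/w3.png',cv2.resize(s['color'][100:292,128:384,::-1],(800,600)))
st=manip.read_state();print(st['time_s'],st['tcp_pos'],st['contact_force'],st['joint_torque'])"
```

```text
8.1 [0.56888463 0.13936922 0.06403677] [ 0.16960589 -0.30655638 -0.33796806] [ 0.00145298  0.06942295 -0.01280089]
8.15 [0.56886694 0.13934966 0.06403667] [ 0.63199399 -0.47928112 -0.19287181] [ 2.93787507e-04 -4.15110362e+01 -2.95341665e+01  3.72868648e-02
 -6.60334434e-02 -3.79831624e-05]
```

View pics/w3.png

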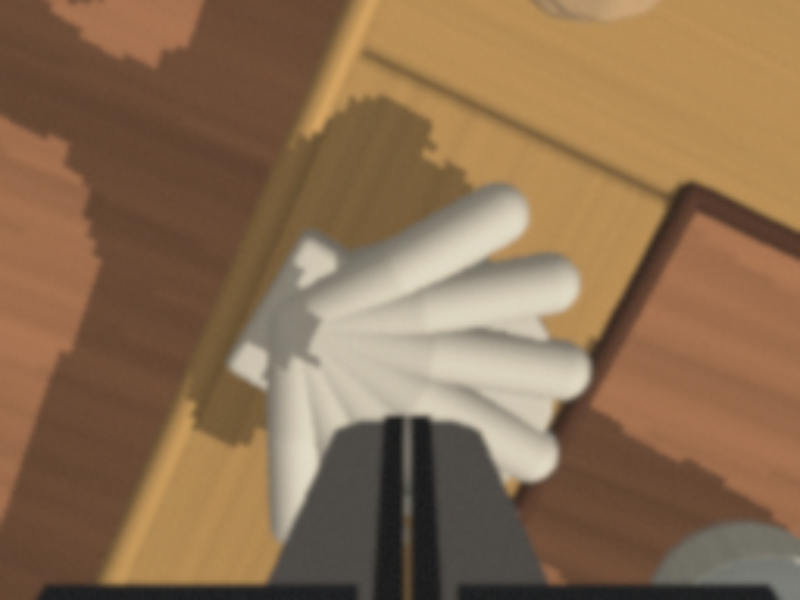

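The fingertip's shadow lies well away from the tip, and there is no force, so the tips seem to be above the shell still. I'll check the calibration and the side view.

```bash
python3 -c "
from h import *
print(manip.tcp_to_tips)
w=snap('wrist');print(w['cx'],w['cy'],w['fov_y'],w['color'].shape,[k for k in w])
H=np.array(w['hand_eye']);f=192/np.tan(np.radians(w['fov_y'])/2)
for p in [(0,0,.008),(.01,0,.008),(-.01,0,.008),(0,0,-.011),(.01,0,-.011)]:
    c=np.linalg.inv(H)@np.r_[p,1];print(p,w['cx']+f*c[0]/c[2],w['cy']+f*c[1]/c[2])
s=snap('side');f=192/np.tan(np.radians(s['fov_y'])/2)
P=np.array(w['st']['tcp_pos'])-[0,0,.008]
c=np.array(s['rotation']).T@(P-s['eye']);u=s['cx']+f*c[0]/c[2];v=s['cy']+f*c[1]/c[2];print(u,v,s['cx'],s['cy'])
x0,y0=220,85
cr=cv2.resize(s['color'][y0:y0+120,x0:x0+160,::-1],(800,600),interpolation=2)
cv2.drawMarker(cr,(int((u-x0+.5)*5),int((v-y0+.5)*5)),(0,0,255),0,14,1)
cv2.imwrite('pics/s2.png',cr)"
```

```text
0.008
257.91837733882267 200.17203449889413 60.16582092299436 (384, 512, 3) ['color', 'fov_y', 'cx', 'cy', 'hand_eye', 'st']
(0, 0, 0.008) 258.669804523102 225.5492291690561
(0.01, 0, 0.008) 258.6611230347359 211.25844716421574
(-0.01, 0, 0.008) 258.67827621084734 239.49465392520818
(0, 0, -0.011) 258.6858108811658 236.2339804516051
(0.01, 0, -0.011) 258.67655244980443 220.78180368353264
277.0536120962942 161.02706673368544 257.398929302256 189.0738210561888
```

View pics/s2.png

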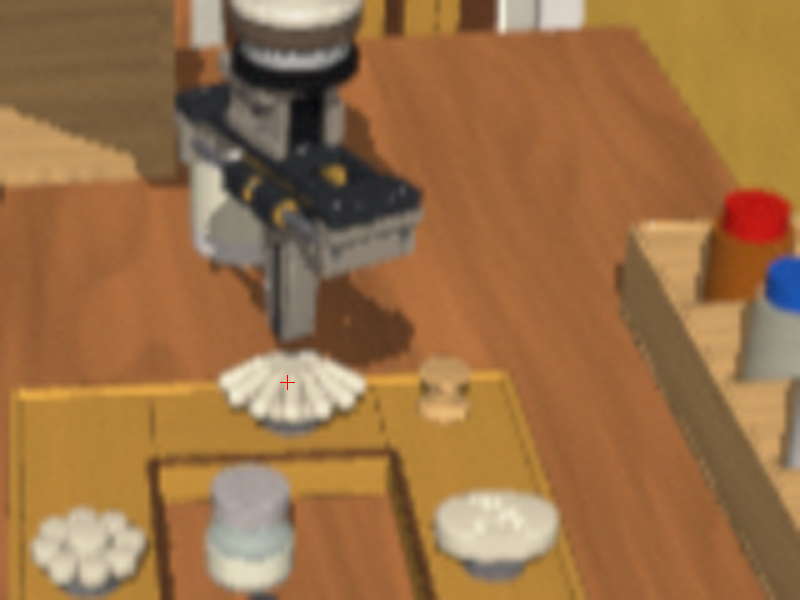

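The side view shows the closed tips at (293,335) in the crop, clearly above the shell. The red marker, where the tips should be, lies 35–40 mm lower, so the real tips are shorter than nominal when closed. I'll descend under force control.

>>> play_rows(plan=[[0,0,0.08,0,0,0],[0,0,0.08,0,0,0],[0,0,0.08,0,0,0],[0,0,0.08,0,0,0],[0,0,0.08,0,0,0],[0,0,0.05,0,0,0],[0,0,0,0,0,0],[0,0,0,0,0,0]])

```text
time_s: 9.25
tcp_pos: [0.569, 0.1394, 0.0462]
tcp_rot: [[0.923, 0.384, 0.0], [0.384, -0.923, 0.0], [0.0, 0.0, -1.0]]
contact_force: [-0.0, 0.1, -0.4]
width: 0.0002
grip_force: 0.0
```

>>> play_rows(plan=[[0,0,0.03,0,0,0],[0,0,0.03,0,0,0],[0,0,0.03,0,0,0],[0,0,0.03,0,0,0],[0,0,0.03,0,0,0],[0,0,0,0,0,0],[0,0,0,0,0,0],[0,0,0,0,0,0]])

```text
time_s: 10.25
tcp_pos: [0.5689, 0.1394, 0.0401]
tcp_rot: [[0.923, 0.384, 0.0], [0.384, -0.923, 0.0], [0.0, 0.0, -1.0]]
contact_force: [-0.4, -0.0, 0.6]
width: 0.0007
grip_force: 0.0
```

```bash
python3 -c "
from h import *
s=snap('side');w=snap('wrist')
x0,y0=240,120
cr=cv2.resize(s['color'][y0:y0+60,x0:x0+80,::-1],(400,300),interpolation=2)
cr2=cv2.resize(w['color'][100:292,128:384,::-1],(400,300))
cv2.imwrite('pics/s3.png',np.hstack([cr,cr2]))"
```

```text
(no output)
```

View pics/s3.png

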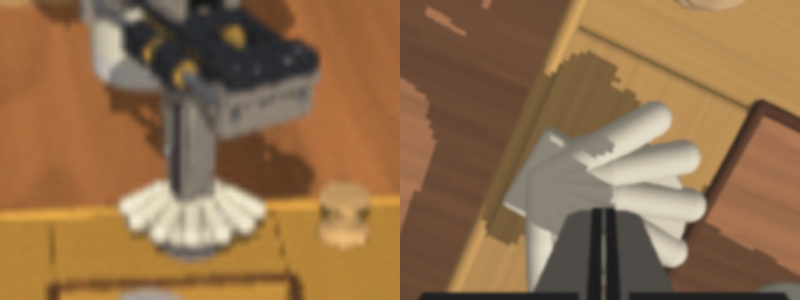

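The tips are now just above the shell, in line with its centre. I'll continue in small steps until contact.

>>> play_rows(plan=[[0,0,0.03,0,0,0],[0,0,0.03,0,0,0],[0,0,0.03,0,0,0],[0,0,0.03,0,0,0],[0,0,0.03,0,0,0],[0,0,0.03,0,0,0],[0,0,0,0,0,0],[0,0,0,0,0,0]])

```text
time_s: 11.35
tcp_pos: [0.5689, 0.1394, 0.0329]
tcp_rot: [[0.923, 0.384, 0.0], [0.384, -0.923, -0.0], [0.0, 0.0, -1.0]]
contact_force: [-1.3, -0.5, 1.8]
width: 0.0002
grip_force: 1.1
```

>>> play_rows(plan=[[0,0,0.03,0,0,0],[0,0,0.03,0,0,0],[0,0,0.03,0,0,0],[0,0,0.03,0,0,0],[0,0,0,0,0,0],[0,0,0,0,0,0],[0,0,0,0,0,0],[0,0,0,0,0,0]])

```text
time_s: 12.35
tcp_pos: [0.5688, 0.1394, 0.0279]
tcp_rot: [[0.923, 0.384, 0.0], [0.384, -0.923, 0.0], [0.0, -0.0, -1.0]]
contact_force: [-1.2, 0.8, 2.0]
width: 0.0008
grip_force: 1.0
```

>>> play_rows(plan=[[0,0,0.03,0,0,0],[0,0,0.03,0,0,0],[0,0,0.03,0,0,0],[0,0,0,0,0,0],[0,0,0,0,0,0],[0,0,0,0,0,0],[0,0,0,0,0,0],[0,0,0,0,0,0]])

```text
time_s: 13.35
tcp_pos: [0.5689, 0.1393, 0.0244]
tcp_rot: [[0.923, 0.384, 0.0], [0.384, -0.923, 0.0], [0.0, 0.0, -1.0]]
contact_force: [0.0, -0.3, 3.5]
width: 0.0004
grip_force: 1.6
```

```bash
python3 -c "
from h import *
s=snap('side');w=snap('wrist')
for st in (s['st'],w['st'],manip.read_state()): print(st['time_s'],st['contact_force'],st['wrist_torque'],st['grip_force'],st['width'])
x0,y0=240,120
cr=cv2.resize(s['color'][y0:y0+60,x0:x0+80,::-1],(400,300),interpolation=2)
cr2=cv2.resize(w['color'][100:292,128:384,::-1],(400,300))
cv2.imwrite('pics/s4.png',np.hstack([cr,cr2]))"
```

```text
13.35 [ 0.01941338 -0.32560134  3.46604609] [ 0.01388991  0.1940774  -0.02537594] 1.612450580469158 0.00041393089558151895
13.4 [-0.39937327  0.06039777  3.17852196] [ 0.02698458  0.17887048 -0.09397883] 1.5928047080160468 -4.40233123282586e-05
13.45 [-1.77298018 -0.06075767  2.43465066] [0.01302112 0.11274127 0.0098379 ] 1.5741132403400115 0.00048234888776083393
```

View pics/s4.png

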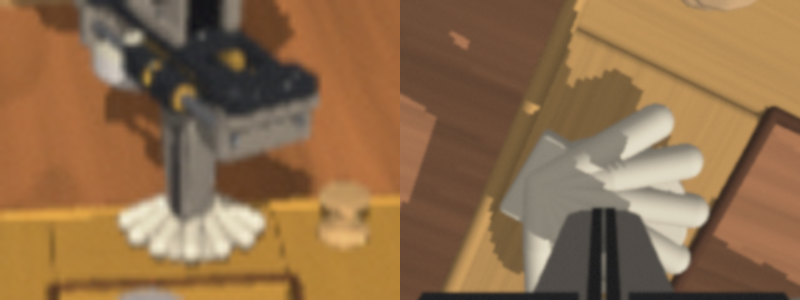

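>>> play_rows(plan=[[0,0,0.03,0,0,0],[0,0,0.03,0,0,0],[0,0,0.03,0,0,0],[0,0,0,0,0,0],[0,0,0,0,0,0],[0,0,0,0,0,0],[0,0,0,0,0,0],[0,0,0,0,0,0]])

```text
time_s: 14.45
tcp_pos: [0.5689, 0.1394, 0.0209]
tcp_rot: [[0.923, 0.384, 0.0], [0.384, -0.923, 0.0], [0.0, 0.0, -1.0]]
contact_force: [-2.6, -0.4, 4.6]
width: 0.0002
grip_force: 2.5
```

```bash
cat >> h.py <<'E'
def force(n=6):
    F=[]
    for i in range(n): 
        F.append(manip.read_state()); manip.snapshot("wrist")
    print(F[-1]["time_s"],F[-1]["tcp_pos"],np.mean([s["contact_force"] for s in F],0),[round(s["grip_force"],2) for s in F])
E
python3 -c "
from h import *
force()"
```

```text
14.7 [0.56888381 0.1393653  0.02085408] [-2.00019383  0.43271053  4.80198023] [2.52, 2.52, 2.52, 2.52, 2.52, 2.52]
```

>>> play_rows(plan=[[0,0,0.03,0,0,0],[0,0,0.03,0,0,0],[0,0,0,0,0,0],[0,0,0,0,0,0],[0,0,0,0,0,0],[0,0,0,0,0,0],[0,0,0,0,0,0],[0,0,0,0,0,0]])

```text
time_s: 15.75
tcp_pos: [0.5689, 0.1394, 0.0185]
tcp_rot: [[0.923, 0.384, 0.0], [0.384, -0.923, 0.0], [0.0, 0.0, -1.0]]
contact_force: [-2.2, 0.2, 5.0]
width: 0.0004
grip_force: 2.6
```

```bash
python3 -c "
from h import *
force(4)"
```

```text
15.9 [0.56888936 0.13937758 0.01848618] [-1.70705427 -0.22710855  5.05719692] [2.57, 2.57, 2.57, 2.57]
```

>>> play_rows(plan=[[0,0,0.025,0,0,0],[0,0,0.025,0,0,0],[0,0,0,0,0,0],[0,0,0,0,0,0],[0,0,0,0,0,0],[0,0,0,0,0,0],[0,0,0,0,0,0],[0,0,0,0,0,0]])

```text
time_s: 16.95
tcp_pos: [0.569, 0.1394, 0.017]
tcp_rot: [[0.923, 0.384, -0.0], [0.384, -0.923, -0.0], [-0.0, 0.0, -1.0]]
contact_force: [-3.9, -0.3, 8.2]
width: 0.0005
grip_force: 4.4
```

```bash
python3 -c "
from h import *
force(3)"
```

```text
17.05 [0.56894177 0.13938403 0.01706506] [-3.69536814 -0.52420592  8.6686907 ] [4.43, 4.43, 4.43]
```

At 8.7 N it has reached the hard stop (TCP z 0.017), so home is at TCP z of about 0.025 and the shell is seated. The other two can stop at about 0.021. I'll lift and go to the leaf.

>>> play_rows(plan=[[0,0,-0.3,0,0,0],[0,0,-1,0,0,0],[0,0,-1,0,0,0],[0,0,-1,0,0,0],[-0.56,0.9,0,0,0,0],[-0.56,0.9,0,0,0,0],[-0.56,0.9,0,0,0,0],[-0.56,0.9,0,0,0,0]])

```text
time_s: 18.1
tcp_pos: [0.5409, -0.0293, 0.1483]
tcp_rot: [[0.923, 0.384, 0.0], [0.384, -0.923, -0.0], [0.0, 0.0, -1.0]]
contact_force: [-0.7, -0.3, -0.0]
width: 0.0005
grip_force: 0.0
```

>>> play_rows(plan=[[-0.56,0.9,0,0,0,0],[-0.56,0.9,0,0,0,0],[-0.56,0.9,0,0,0,0],[-0.56,0.86,0,0,0,0],[0,0,0.2,0,0,0],[0,0,0.2,0,0,0],[0,0,0,0,0,0],[0,0,0,0,0,0]])

```text
time_s: 19.1
tcp_pos: [0.5135, -0.1929, 0.1324]
tcp_rot: [[0.923, 0.385, -0.0], [0.385, -0.923, 0.0], [-0.0, -0.0, -1.0]]
contact_force: [-0.6, 0.7, -0.1]
width: 0.0005
grip_force: 0.0
```

```bash
python3 -c "
from h import *
look('w5')"
```

```text
19.1 [ 0.51347857 -0.19291686  0.13236158] [[0.923, 0.385, -0.0], [0.385, -0.923, 0.0], [-0.0, -0.0, -1.0]] 0.0005236712348861362 [-0.60930342  0.70089114 -0.13630844]
[[-0.001, -0.963, -0.271, 0.076], [1.0, -0.001, -0.002, -0.0], [0.002, -0.271, 0.963, -0.2], [0.0, 0.0, 0.0, 1.0]] 60.16582092299436
leaf_top 0.76 [262.6 146.3] [ 0.557  -0.1782  0.065 ]
rosette_top 0.86 [ 30.2 212.9] [ 0.4294 -0.0178  0.065 ]
leaf_seat 0.97 [264.  143.4] [ 0.5564 -0.1803  0.03  ]
rosette_seat 0.58 [ 54.8 200.7] [ 0.4303 -0.0177  0.03  ]
```

View pics/w5.png

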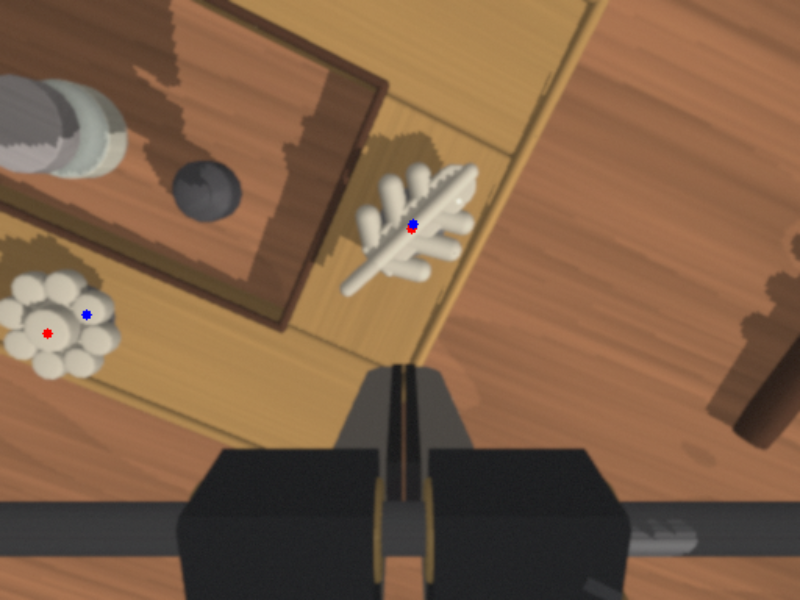

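The leaf is at (411,227), where top and seat points agree on (0.5567, -0.179). The rosette is at (0.430, -0.018). I'll press the leaf now.

>>> play_rows(plan=[[0.19,0.016,0.28,0,0,0],[0.19,0.016,0.28,0,0,0],[0.19,0.016,0.28,0,0,0],[0.19,0.016,0.28,0,0,0],[0.19,0.016,0.28,0,0,0],[0.18,0.015,0.28,0,0,0],[0,0,0.28,0,0,0],[0,0,0.26,0,0,0]])

```text
time_s: 20.6
tcp_pos: [0.5563, -0.18, 0.0428]
tcp_rot: [[0.923, 0.384, -0.0], [0.384, -0.923, 0.0], [-0.0, -0.0, -1.0]]
contact_force: [0.6, -0.9, 0.0]
width: 0.0005
grip_force: 0.0
```

>>> play_rows(plan=[[0,0,0.1,0,0,0],[0,0,0.08,0,0,0],[0,0,0.08,0,0,0],[0,0,0.08,0,0,0],[0,0,0.08,0,0,0],[0,0,0.08,0,0,0],[0,0,0,0,0,0],[0,0,0,0,0,0]])

```text
time_s: 21.6
tcp_pos: [0.5567, -0.1803, 0.0236]
tcp_rot: [[0.923, 0.384, 0.001], [0.384, -0.923, -0.0], [0.0, 0.001, -1.0]]
contact_force: [0.1, -1.1, 2.7]
width: 0.0004
grip_force: 0.9
```

```bash
python3 -c "
from h import *
force(3)"
```

```text
21.7 [ 0.5566647  -0.18025229  0.02360698] [ 0.41659621 -1.01779851  1.959476  ] [0.93, 0.86, 0.79]
```

>>> play_rows(plan=[[0,0,0.03,0,0,0],[0,0,0.03,0,0,0],[0,0,0.03,0,0,0],[0,0,0,0,0,0],[0,0,0,0,0,0],[0,0,0,0,0,0],[0,0,0,0,0,0],[0,0,0,0,0,0]])

```text
time_s: 22.75
tcp_pos: [0.5567, -0.1802, 0.0204]
tcp_rot: [[0.923, 0.384, 0.0], [0.384, -0.923, -0.0], [0.0, 0.0, -1.0]]
contact_force: [-0.4, -1.2, 4.8]
width: 0.0001
grip_force: 2.6
```

```bash
python3 -c "
from h import *
force(3)"
```

```text
22.85 [ 0.55668711 -0.1802671   0.02039338] [-1.06606099 -0.68698692  5.10350225] [2.62, 2.62, 2.62]
```

>>> play_rows(plan=[[0,0,0.025,0,0,0],[0,0,0.025,0,0,0],[0,0,0.02,0,0,0],[0,0,0,0,0,0],[0,0,0,0,0,0],[0,0,0,0,0,0],[0,0,0,0,0,0],[0,0,0,0,0,0]])

```text
time_s: 23.9
tcp_pos: [0.5567, -0.1803, 0.0177]
tcp_rot: [[0.923, 0.384, 0.001], [0.384, -0.923, -0.0], [0.0, 0.001, -1.0]]
contact_force: [-1.2, -1.3, 5.6]
width: 0.0005
grip_force: 2.8
```

```bash
python3 -c "
from h import *
force(3)"
```

```text
24.0 [ 0.55673968 -0.18027193  0.01767559] [-1.13552214 -0.64938793  5.96801872] [2.84, 2.84, 2.84]
```

It reads 6 N, past home into the felt, so the leaf is seated. Next is the rosette.

>>> play_rows(plan=[[0,0,-0.3,0,0,0],[0,0,-0.9,0,0,0],[0,0,-0.9,0,0,0],[0,0,-0.8,0,0,0],[-0.43,-0.82,0,0,0,0],[-0.43,-0.82,0,0,0,0],[-0.43,-0.82,0,0,0,0],[-0.43,-0.82,0,0,0,0]])

```text
time_s: 25.05
tcp_pos: [0.4413, -0.0841, 0.1331]
tcp_rot: [[0.923, 0.384, -0.001], [0.384, -0.923, 0.001], [-0.0, -0.001, -1.0]]
contact_force: [-0.1, 0.1, -0.3]
width: 0.0002
grip_force: 0.0
```

>>> play_rows(plan=[[-0.43,-0.82,0,0,0,0],[-0.46,-0.86,0,0,0,0],[0,0,0,0,0,0],[0,0,0,0,0,0],[0,0,0,0,0,0],[0,0,0,0,0,0],[0,0,0,0,0,0],[0,0,0,0,0,0]])

```text
time_s: 26.05
tcp_pos: [0.384, -0.037, 0.1331]
tcp_rot: [[0.924, 0.383, -0.0], [0.383, -0.924, 0.0], [-0.0, -0.0, -1.0]]
contact_force: [-0.9, -0.8, 0.2]
width: 0.0002
grip_force: 0.0
```

```bash
python3 -c "
from h import *
look('w6')"
```

```text
26.05 [ 0.38396587 -0.03699546  0.13314294] [[0.924, 0.383, -0.0], [0.383, -0.924, 0.0], [-0.0, -0.0, -1.0]] 0.00023790633009956652 [-0.86819579 -0.78386481  0.20667147]
[[-0.001, -0.963, -0.271, 0.076], [1.0, -0.001, -0.002, -0.0], [0.002, -0.271, 0.963, -0.2], [0.0, 0.0, 0.0, 1.0]] 60.16582092299436
leaf_top 0.57 [510.   68.2] [ 0.553  -0.1725  0.065 ]
rosette_top 0.88 [258.3 139.2] [ 0.4313 -0.0171  0.065 ]
leaf_seat 0.75 [487.4  72.3] [ 0.5557 -0.178   0.03  ]
rosette_seat 0.98 [256.  137.7] [ 0.4287 -0.0159  0.03  ]
frame 0.39 [340.1  55.7] [ 0.5258 -0.0603  0.    ]
```

View pics/w6.png

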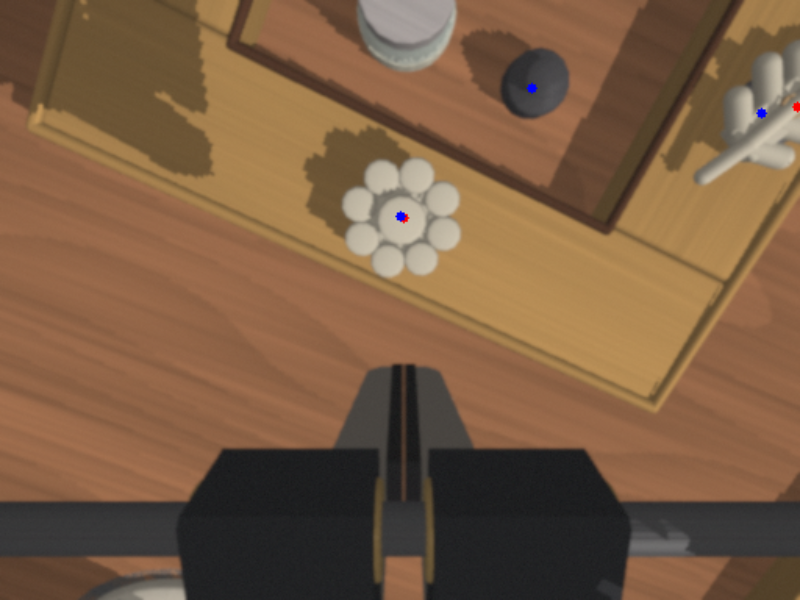

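The rosette's centre is at (402,217), or (0.430, -0.0165). I'll press it the same way.

>>> play_rows(plan=[[0.21,-0.005,0.28,0,0,0],[0.21,-0.005,0.28,0,0,0],[0.21,-0.005,0.28,0,0,0],[0.21,-0.005,0.28,0,0,0],[0.21,-0.005,0.28,0,0,0],[0.21,-0.005,0.28,0,0,0],[0,0,0.28,0,0,0],[0,0,0.28,0,0,0]])

```text
time_s: 27.55
tcp_pos: [0.4296, -0.0163, 0.0425]
tcp_rot: [[0.923, 0.384, -0.001], [0.384, -0.923, 0.0], [-0.001, -0.001, -1.0]]
contact_force: [0.1, -0.3, 0.4]
width: 0.0004
grip_force: 0.0
```

>>> play_rows(plan=[[0,0,0.09,0,0,0],[0,0,0.09,0,0,0],[0,0,0.09,0,0,0],[0,0,0.09,0,0,0],[0,0,0.09,0,0,0],[0,0,0.09,0,0,0],[0,0,0,0,0,0],[0,0,0,0,0,0]])

```text
time_s: 28.55
tcp_pos: [0.43, -0.0164, 0.0218]
tcp_rot: [[0.923, 0.384, 0.0], [0.384, -0.923, 0.0], [0.0, -0.0, -1.0]]
contact_force: [0.1, -0.1, 0.1]
width: 0.001
grip_force: 0.2
```

```bash
python3 -c "
from h import *
force(3)"
```

```text
28.65 [ 0.43000157 -0.01640061  0.02188122] [0.41863167 0.03017117 0.3267364 ] [0.25, 0.24, 0.24]
```

>>> play_rows(plan=[[0,0,0.02,0,0,0],[0,0,0.02,0,0,0],[0,0,0.02,0,0,0],[0,0,0.02,0,0,0],[0,0,0,0,0,0],[0,0,0,0,0,0],[0,0,0,0,0,0],[0,0,0,0,0,0]])

```text
time_s: 29.7
tcp_pos: [0.43, -0.0164, 0.0191]
tcp_rot: [[0.923, 0.384, -0.0], [0.384, -0.923, 0.0], [-0.0, -0.0, -1.0]]
contact_force: [-1.9, 0.4, 5.0]
width: 0.0006
grip_force: 2.5
```

```bash
python3 -c "
from h import *
force(2)"
```

```text
29.75 [ 0.43008654 -0.0164242   0.01918382] [-2.10228758  0.24884649  5.44817424] [2.53, 2.53]
```

>>> play_rows(plan=[[0,0,0.02,0,0,0],[0,0,0.02,0,0,0],[0,0,0,0,0,0],[0,0,0,0,0,0],[0,0,0,0,0,0],[0,0,0,0,0,0],[0,0,0,0,0,0],[0,0,0,0,0,0]])

```text
time_s: 30.8
tcp_pos: [0.43, -0.0164, 0.0176]
tcp_rot: [[0.923, 0.384, -0.0], [0.384, -0.923, 0.0], [-0.0, -0.0, -1.0]]
contact_force: [-1.6, 0.5, 5.4]
width: 0.0006
grip_force: 2.7
```

```bash
python3 -c "
from h import *
force(2)"
```

```text
30.85 [ 0.43003777 -0.01640398  0.01757699] [-1.54765772  0.38830769  5.40000525] [2.74, 2.73]
```

It reads 5.4 N, in the felt. I'll lift clear, back off and check.

>>> play_rows(plan=[[0,0,-0.3,0,0,0],[0,0,-0.9,0,0,0],[0,0,-0.9,0,0,0],[0,0,-0.9,0,0,0],[-0.2,0.6,-0.6,0,0,0],[-0.2,0.6,-0.6,0,0,0],[-0.2,0.6,-0.4,0,0,0],[0,0,0,0,0,0]])

```text
time_s: 31.9
tcp_pos: [0.4363, -0.0935, 0.2029]
tcp_rot: [[0.924, 0.382, 0.003], [0.382, -0.924, -0.001], [0.002, 0.002, -1.0]]
contact_force: [-0.2, 0.2, -0.4]
width: 0.0004
grip_force: 0.0
```

```bash
python3 -c "
from h import *
st=manip.read_state();print(st['time_s'],st['tcp_pos'],st['contact_force'])
s=snap('side');x0,y0=210,130
cv2.imwrite('pics/s7.png',cv2.resize(s['color'][y0:y0+120,x0:x0+160,::-1],(800,600),interpolation=2))"
```

```text
31.9 [ 0.43625965 -0.09353511  0.20291635] [-0.17429256  0.1524503  -0.42621458]
```

View pics/s7.png

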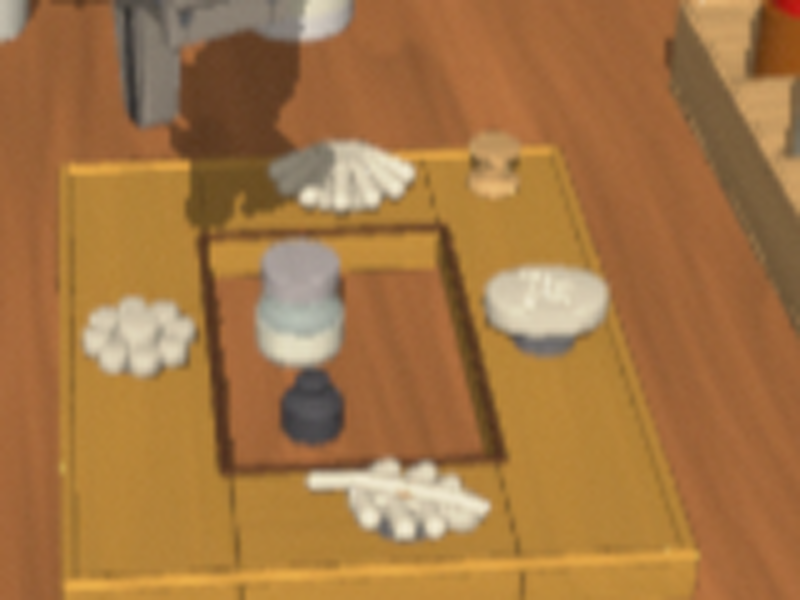

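The shell and rosette now hide their pads, and the oval still stands high with its pad showing. A little dark still shows under the leaf at (400,525), so I'll measure how far each one dropped against the first side picture.

```bash
python3 -c "
from h import *
s=snap('side');b=cv2.resize(s['color'][:,:,::-1],(800,600));a=cv2.imread('pics/side.png')
f=192/np.tan(np.radians(s['fov_y'])/2);R=np.array(s['rotation']).T
def pr(P):
    c=R@(np.array(P)-s['eye']);return np.array([s['cx']+f*c[0]/c[2],s['cy']+f*c[1]/c[2]])*1.5625
for n,P in dict(shell=(.569,.1395,.06),leaf=(.5567,-.179,.06),rosette=(.43,-.0165,.06),oval=(.667,-.027,.06)).items():
    u,v=pr(P).round().astype(int)
    e=pr(np.add(P,[0,0,-.005]))-pr(np.add(P,[0,0,.005]))
    g=lambda im:np.clip(cv2.cvtColor(im,6).astype(np.float32)-140,0,60)
    T=cv2.resize(g(a)[v-14:v+15,u-24:u+25],None,fx=4,fy=4);S=cv2.resize(g(b)[v-24:v+35,u-30:u+31],None,fx=4,fy=4)
    r=cv2.matchTemplate(S,T,5);_,m,_,l=cv2.minMaxLoc(r);print(n,'match',round(m,2),'shift px',l[0]/4-6,l[1]/4-10,'10mm =',e.round(2))
"
```

```text
shell match 0.7 shift px 0.5 4.5 10mm = [-0.09  4.22]
leaf match 0.99 shift px 0.0 4.75 10mm = [-0.2   4.65]
rosette match 0.99 shift px -0.25 4.5 10mm = [0.17 4.45]
oval match 1.0 shift px 0.0 0.0 10mm = [-0.37  4.43]
```

All three dropped by about 10 mm and the oval did not move. The hand is clear, so I'm handing in.

```bash
python3 -c "
from station import manip
print(manip.finish_job())"
```

```text
the job is handed in; nothing more can be done
None
```

The shell, leaf and rosette were pressed home in that order and each dropped about 10 mm by the side camera (the shell, half in shadow, matched less cleanly); the highest force I read was about 8.7 N, on the shell, the oval did not move, the hand ended clear, and I handed the job in at about 32 s without getting a verdict back.

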